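Push the odd meal box into line on the holding shelf

TASK

One packed meal box has been left lying in front of the row on the holding shelf. Push it along the shelf with your fingertips, without lifting or tipping it, into the one empty place of the row, until its long side lies square and right up against the back rail like the others. Leave the two boxes already in the row, and everything else, where they are.

Things in the scene. Friction and masses are not known exactly. Their poses are not given: they have to be found in the camera images.
- shelf: low stainless holding shelf (fixed), 450 mm deep (x) by 575 mm wide (y), flat dark deck 57 mm above the table. Origin: under its middle, at table height; x to its back (away from the robot), y to its left, z up. A thin round rail stands along both ends, inner faces at y = +275 and -275 mm, from x = -200 mm to the back, axis 38 mm above the deck
- rail (a point): middle of the shelf's back rail: a round steel bar along the shelf's y, 10 mm thick, on thin posts; this point is on its axis, 38 mm above the deck, at x = 215 mm of the shelf (inner face at 210 mm). A box against the rail has its origin at x = 160 mm of the shelf. The row along it has three places, centred at y = -175, 0 and +175 mm; two are taken, one is empty, which varies
- box: the packed meal box to be pushed, alone in front of the row (loose, 0.3 to 0.6 kg): white tray with deep paper lid, 150 mm long (its y), 100 mm wide (its x), 46 mm tall; the lid, 30 to 46 mm up, is the widest part, the tray below is 4 to 8 mm narrower on each side. Too wide to grip. Origin: centre of its underside, on the deck; z up
- row_a: meal box of the same kind standing in the row (loose, about 0.42 kg), long side (its y) along the back rail, to be left alone. Origin: centre of its underside
- row_b: the other meal box standing in the row, same as row_a, to be left alone
- tub: white lidded soup tub, 88 mm across, 60 mm tall (loose), in one front corner of the shelf, to be left alone. Origin: centre of its underside
- cup: small sauce cup with a paper lid, 62 mm across, 36 mm tall (loose), in the other front corner of the shelf, to be left alone. Origin: centre of its underside
- spoon: steel serving spoon 240 mm long, lying on the table to the right of the shelf (loose), to be left alone
- oil: amber bottle with a red cap, 60 mm across, 170 mm tall, standing on the table to the left of the shelf (loose), to be left alone. Origin: centre of its underside
- probe: white probe thermometer, 180 mm long, lying on the table to the left of the shelf (loose), to be left alone
There are look-alikes about, which are no part of the job. What is shaped like the box but pink or turquoise is not meant.

How it is judged:
At the end, for the whole second after the job is handed in: The box rests flat on the deck in the empty place of the row, its long side within 5 mm of the back rail and within 0.05 rad of square to it; the other two boxes have not shifted by 15 mm or turned out of line by 0.1 rad, and the tub and cup have not shifted by 20 mm (x of box in the frame of shelf between 0.155 and 0.165 m and (y of box in the frame of shelf between -0.21 and -0.14 m or y of box in the frame of shelf between -0.035 and 0.035 m or y of box in the frame of shelf between 0.14 and 0.21 m) and angle between the y axis of box and the y axis of shelf, either way round below 0.05 rad and z of box in the frame of shelf below 0.06 m and angle between box's own z axis and vertical below 0.05 rad and linear speed of box below 0.01 m/s and distance of each of row_a, row_b from where it was at the start of the episode below 0.015 m and angle between the y axis of each of row_a, row_b and the y axis of shelf, either way round below 0.1 rad and distance of each of tub, cup from where it was at the start of the episode below 0.02 m); the robot touches nothing.
It fails at once if the meal box is lifted off the deck (more than 12 mm) or tipped (more than 0.2 rad) (z of box in the frame of shelf above 0.069 m or angle between box's own z axis and vertical above 0.2 rad).
It fails at once if a box already in the row is shifted by more than 15 mm (distance of any of row_a, row_b from where it was at the start of the episode above 0.015 m).
It fails at once if the tub, cup, spoon, bottle or thermometer is shifted by more than 20 mm (distance of any of tub, cup, spoon, oil, probe from where it was at the start of the episode above 0.02 m).
It also fails if it takes over 45 s, if anything falls off the work surface, if the arm or the gripper's body presses on something with over 40 N, if the wrist force passes 120 N, or if a joint passes its speed limit or range.

ROBOT

A 7-joint arm with a two-finger parallel gripper is mounted at the origin on the work surface. World frame = base frame: x ahead of the robot, y to its left, z up, the work surface at z = 0. Lengths are in m, angles in rad, forces in N, time in s.
With the tool pointing down it reaches from about 0.4 to 0.85 m from the base axis. Payload 10.4 kg.
Tool frame: the origin (TCP) lies at the centre of the arm's flange, where the gripper is bolted on; the fingertips stand 173 mm ahead of it and the grasp point (between the pads) lies 155 mm ahead of it (manip.nose_length is the distance from the TCP to the fingertips, in m); z points along the fingers, x is the direction in which the jaws open and shut, and the axes are right-handed (so a half turn about z gives the same grasp; the last joint's range is limited). The gripper opens to 85 mm and grips with 20 to 120 N. Pads are 22 mm wide; open, the fingers measure 114 mm over their backs; the gripper's body (76 mm by 85 mm) begins 54 mm behind the grasp point. The pads swing forward as they close: fully open they stand 13 mm farther back than shut.
Start: joints at [1.227, 0.332, -0.065, 1.46, 0.022, 1.35, -0.088], TCP at [0.197, -0.593, 0.405] pointing down, gripper open.
Joint ranges: [-2.6, 2.6], [-0.5, 2.12], [-1.47, 1.34], [0.16, 2.42], [-1.27, 4.41], [0.06, 2.06], [-2.6, 2.6]. Speed limits (rad/s): [2.22, 2.22, 2.79, 2.79, 3.14, 3.14, 3.14].

INTERFACE

Orientations are given as a unit quaternion [x, y, z, w].
In Python, from workcell import status, cams, order, manip gives the robot as it stands.
- The arm moves only by the tool servo_tool, never from a script. Its argument "motion" is a list that holds one entry, the list of rows, each a list of 6 numbers: the shift along the tool's x, y, z in units of 50 mm (1.0 is 50 mm), then the turn, a rotation vector about the tool's x, y, z in units of 5 degrees (1.0 is 5 degrees). In form: [[[x, y, z, ax, ay, az], ...]]. A call has 1 to 12 rows; each row shifts and turns the pose as measured when the row begins, along the tool's axes as they then stand; what a row does not reach is not made up. A row lasts 1/10 s, in which the tool goes at most 50 mm and 8.59 degrees, less where a joint would pass 70% of its speed; a pose out of reach is approached as far as the arm can. A call is refused whole if a number of a shift passes 1 or a number of a turn 1, either way. A call with a gripper value outside its range is refused whole. "jaw" is the closure in counts, from 0 (fully open) to 255 (shut), set as the call begins (left out, the last holds). The fingers move at their own pace and stop on an object; "force" is the grip in N (left out, the last holds). Time passes only in rows, so rows that do not move let the fingers close. It gives the time, the measured TCP pose, the force and the opening at its end, in the units of the state.
- status.get_obs(): the state, without advancing time (a new reading comes with each control period).
- cams.camera(name): name is "side" or "top"; returns a dict with "color" (480x640x3 uint8, red, green, blue), "vertical_fov" (degrees; the focal length in pixels is half the picture's height over the tangent of half this angle, whatever the lens; pixels are square), "cx", "cy" (the principal point, pixels), "extrinsics" (4x4, takes a point from camera to world coordinates). Camera axes: x right, y down, z forward; pixel columns grow to the right and rows downward; lengths in m; the calibration is good to about 2 mm. A picture is of the moment at which its call begins. There is no depth.
- order.hand_in(): hands the job in, once; it reports no verdict.
The state is a dict: "clock": time; "joint_pos": joint angles; "joint_velocities": joint speeds; "tau": joint torques, N m; "position": TCP position; "ee_rot": TCP orientation; "ft_force": force on the tool from outside, world axes, zero at the start; "torque": the same for the moment, N m; "grip_width": opening from 0.0 (shut) to 1.0 (fully open).
Only numpy, scipy, OpenCV 4.12 (cv2) and the standard library are available. Lean on these libraries where they do the work, as an engineer would, in place of code of your own. Each camera call takes 0.05 s, during which the arm holds its last target.

## Working session

There is one attempt and no reset: what is moved stays moved. The work goes in short steps, Python scripts to look and compute and a tool call to move; the robot and the scene stay as the last step left them, time stands still between calls to the robot, and variables do not carry over. Pictures are saved under pics/ and viewed, and the job is handed in when it is done.

Besides the shell and the picture viewer there is one more tool, called after "Request:" by a JSON object that holds its "method" and its "body". servo_tool: Moves the arm, as the interface text tells. Its arguments: {"type":"object","properties":{"motion":{"type":"array","items":{"type":"array","items":{"type":"array","items":{"type":"number"}}}},"jaw":{"type":"number"},"force":{"type":"number"}},"required":["motion"]}

```bash
mkdir -p pics; cat > h.py <<'E'
import numpy as np, cv2
from workcell import status, cams, order, manip
from scipy.spatial.transform import Rotation as R
def cam(n,f):
    c=cams.camera(n); cv2.imwrite('pics/'+f,c['color'][:,:,::-1]); np.savez(''+n+'.npz',**c); return c
def ray(c,u,v,z):
    f=240/np.tan(np.radians(float(c['vertical_fov']))/2)
    d=np.array([(u-float(c['cx']))/f,(v-float(c['cy']))/f,1]);E=np.array(c['extrinsics'])
    d=E[:3,:3]@d;o=E[:3,3];return o+d*(z-o[2])/d[2]
E
python3 - <<'E'
from h import *
for n in('top','side'):
    c=cam(n,n+'1.png');print({k:v for k,v in c.items() if k!='color'})
o=status.get_obs();print(o)
E
```

```text
{'vertical_fov': 55.00270988426281, 'cx': 321.0359088270459, 'cy': 235.85124549164857, 'extrinsics': array([[ 0.11411189, -0.9729539 ,  0.20084619,  0.23728343],
       [-0.99345081, -0.11293959,  0.0173244 ,  0.00803359],
       [ 0.00582764, -0.20150773, -0.97946959,  1.07768954],
       [ 0.        ,  0.        ,  0.        ,  1.        ]])}
{'vertical_fov': 56.343499004694436, 'cx': 320.2286434764749, 'cy': 239.36408133185836, 'extrinsics': array([[-0.97809085, -0.12466247,  0.16672602,  0.25087557],
       [-0.20817577,  0.58981517, -0.78024414,  0.99181162],
       [-0.00107037, -0.79785796, -0.60284453,  0.84725105],
       [ 0.        ,  0.        ,  0.        ,  1.        ]])}
{'clock': 0.1, 'joint_pos': array([ 1.22737045,  0.3328263 , -0.06466654,  1.46088358,  0.02159003,
        1.34989841, -0.08854349]), 'joint_velocities': array([-0.00148038, -0.00094762,  0.00067853, -0.00331616, -0.0009148 ,
        0.00089135,  0.00113142]), 'tau': array([ 1.22577421e-03, -6.26749063e+01,  4.91721381e-02, -3.92428386e+01,
        1.64189504e-02,  6.91162306e-03,  2.98880809e-05]), 'position': array([ 0.19704711, -0.59299975,  0.40397171]), 'ee_rot': array([ 8.10954754e-01, -5.85108495e-01, -5.53018468e-04, -3.61035438e-04]), 'ft_force': array([-0.17179416, -0.78332881, -0.26152976]), 'torque': array([ 0.02325921, -0.00097746, -0.01321054]), 'grip_width': 0.9986579487600001}
```

```bash
ls -la . pics
```

```text
.:
total 1824
drwxr-xr-x  3 agent agent   4096 Dec  7 00:58 .
drwxr-xr-x 23 root  root    4096 Dec  7 00:57 ..
-rw-r--r--  1 agent agent    465 Dec  7 00:58 h.py
drwxr-xr-x  2 agent agent   4096 Dec  7 00:58 pics
-rw-r--r--  1 agent agent 922996 Dec  7 00:58 side.npz
-rw-r--r--  1 agent agent 922996 Dec  7 00:58 top.npz

pics:
total 1048
drwxr-xr-x 2 agent agent   4096 Dec  7 00:58 .
drwxr-xr-x 3 agent agent   4096 Dec  7 00:58 ..
-rw-r--r-- 1 agent agent 554044 Dec  7 00:58 side1.png
-rw-r--r-- 1 agent agent 506473 Dec  7 00:58 top1.png
```

View pics/top1.png

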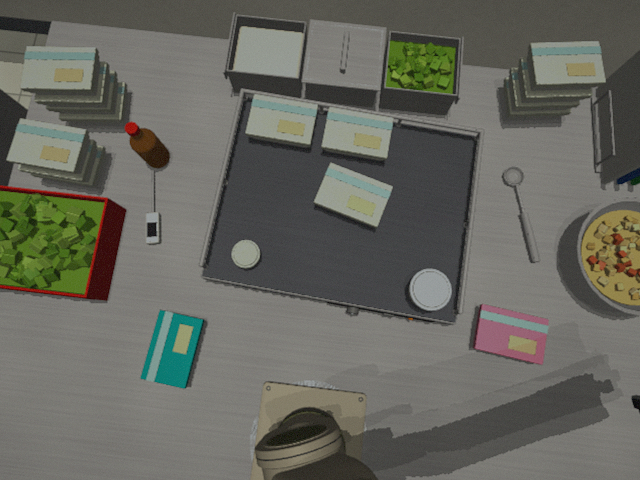

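View pics/side1.png

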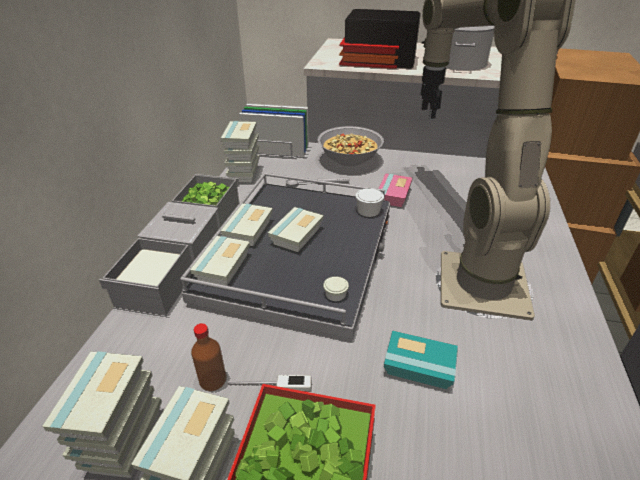

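The top view shows row boxes at about (282,121) and (358,133). The empty place is the right one, near (435,140). The loose box is at (353,194), yawed, with the tub at (430,289) and the cup at (246,254). Next I measure the lids.

```bash
cat >> h.py <<'E'
def boxes(c,zt=0.103):
    im=c['color'].astype(np.uint8);g=im.max(2)
    m=((g>125)*255).astype(np.uint8)
    m[:, :212]=0;m[:,478:]=0;m[:92]=0;m[300:]=0
    m=cv2.morphologyEx(m,cv2.MORPH_OPEN,np.ones((7,7)))
    out=[]
    for k in cv2.findContours(m,cv2.RETR_EXTERNAL,cv2.CHAIN_APPROX_NONE)[0]:
        if cv2.contourArea(k)<500: continue
        P=np.array([ray(c,u,v,zt)[:2] for u,v in k[:,0]])
        (cx,cy),(w,h),a=cv2.minAreaRect((P*1000).astype(np.float32))
        if w<h: a+=90
        out.append((round(cx),round(cy),round(max(w,h)),round(min(w,h)),round((a-90+90)%180-90,1), k[:,0].mean(0).round()))
    return out
E
python3 - <<'E'
from h import *
c=np.load('top.npz')
for b in boxes(c):print(b)
im=c['color'];print([im[p[1],p[0]].tolist() for p in[(282,115),(300,200),(340,180),(330,200),(240,110)]])
# deck corners / rail ends at deck+38
for n,(u,v) in dict(backL=(241,93),backR=(481,131),frontL=(205,278),frontR=(455,321)).items(): print(n,ray(c,u,v,.057).round(3),ray(c,u,v,.095).round(3))
E
python3 -c "
import cv2
i=cv2.imread('pics/top1.png')[80:330,195:495];cv2.imwrite('pics/z1.png',cv2.resize(i,None,fx=2.4,fy=2.4,interpolation=2))"
```

```text
(360, -217, 82, 61, 6.6, array([431., 287.]))
(381, 182, 58, 56, 6.6, array([245., 253.]))
(540, -34, 149, 99, -15.5, array([353., 194.]))
(686, -29, 148, 99, -3.9, array([358., 132.]))
(698, 146, 149, 99, -3.5, array([282., 119.]))
(685, 279, 124, 48, -80.7, array([221., 116.]))
[[150, 155, 141], [69, 69, 72], [99, 112, 107], [153, 158, 146], [69, 69, 64]]
backL [0.774 0.258 0.057] [0.754 0.249 0.095]
backR [ 0.743 -0.323  0.057] [ 0.724 -0.31   0.095]
frontL [0.322 0.271 0.057] [0.319 0.261 0.095]
frontR [ 0.292 -0.286  0.057] [ 0.29  -0.275  0.095]
```

View pics/z1.png

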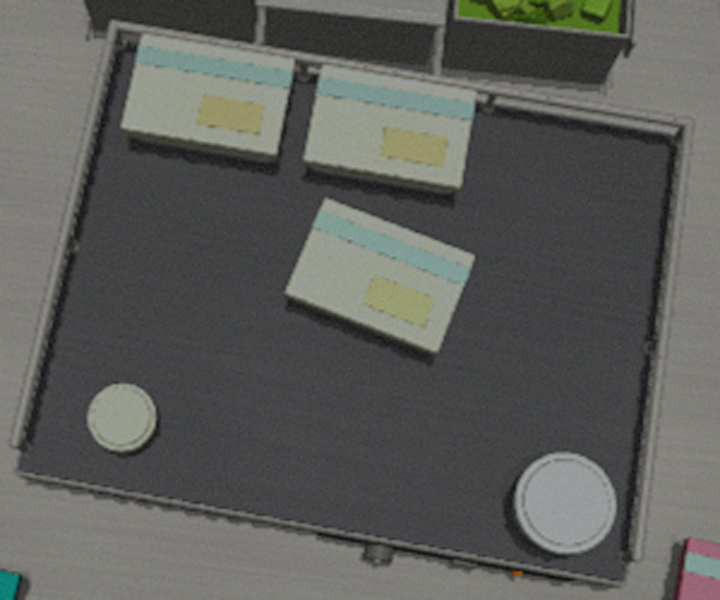

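Request:
{"method": "servo_tool", "body": {"motion": [[[-0.65, -0.72, 0, 0, 0, 0], [-0.65, -0.72, 0, 0, 0, 0], [-0.65, -0.72, 0, 0, 0, 0], [-0.65, -0.72, 0, 0, 0, 0], [-0.65, -0.72, 0, 0, 0, 0], [-0.65, -0.72, 0, 0, 0, 0], [-0.65, -0.72, 0, 0, 0, 0], [-0.65, -0.72, 0, 0, 0, 0], [-0.65, -0.72, 0, 0, 0, 0], [-0.65, -0.72, 0, 0, 0, 0], [-0.65, -0.72, 0, 0, 0, 0], [-0.65, -0.72, 0, 0, 0, 0]]], "jaw": 100}}

```text
clock: 1.3
position: [0.4881, -0.076, 0.3995]
ee_rot: [0.807, -0.591, -0.003, 0.001]
ft_force: [1.0, -0.8, -0.6]
grip_width: 0.604
```

```bash
cat >> h.py <<'E'
O=np.array([.5264,-.0184]);YAW=np.radians(-3.8)
def plan(x,y,z,th=None):
    """remaining move in tool axes (units) to world tcp x,y,z and jaw-axis heading th deg"""
    o=status.get_obs();M=R.from_quat(o['ee_rot']).as_matrix()
    d=np.array([x,y,z])-o['position']
    h=np.degrees(np.arctan2(M[1,0],M[0,0]))
    s=np.array(o['position'][:2])-O;c_,s_=np.cos(YAW),np.sin(YAW)
    print('t',o['clock'],'pos',o['position'].round(4),'shelf xy',(np.array([c_*s[0]+s_*s[1],-s_*s[0]+c_*s[1]])*1000).round(1),'head',h.round(1),'tilt',M[:,2].round(3),'F',o['ft_force'].round(1),'grip',round(o['grip_width'],3),'j',o['joint_pos'].round(2))
    u=M.T@d/.05
    print('tool units',u.round(2),'az units',None if th is None else round(-((th-h+180)%360-180)/5,2))
def shelf(x,y):
    c_,s_=np.cos(YAW),np.sin(YAW);return O+np.array([c_*x-s_*y,s_*x+c_*y])
E
python3 -c "
from h import *
print(manip.nose_length);plan(.57,.073,.40,-15.5)"
```

```text
0.1734
t 1.3 pos [ 0.4881 -0.076   0.3995] shelf xy [-34.4 -60.1] head -72.4 tilt [-0.006  0.002 -1.   ] F [ 1.  -0.8 -0.6] grip 0.604 j [ 0.62  0.09 -0.58  1.78  0.05  1.3  -1.24]
tool units [-2.35 -2.46 -0.02] az units -11.38
```

Request:
{"method": "servo_tool", "body": {"motion": [[[-0.6, -0.62, 0, 0, 0, 0], [-0.6, -0.62, 0, 0, 0, 0], [-0.6, -0.62, 0, 0, 0, 0], [-0.55, -0.6, 0, 0, 0, 0], [0, 0, 0, 0, 0, -1], [0, 0, 0, 0, 0, -1], [0, 0, 0, 0, 0, -1], [0, 0, 0, 0, 0, -1], [0, 0, 0, 0, 0, -1], [0, 0, 0, 0, 0, -1], [0, 0, 0, 0, 0, -1], [0, 0, 0, 0, 0, -1]]]}}

```text
clock: 2.5
position: [0.5722, 0.0888, 0.3945]
ee_rot: [0.965, -0.261, -0.008, -0.001]
ft_force: [-0.2, 0.4, -0.4]
grip_width: 0.608
```

Request:
{"method": "servo_tool", "body": {"motion": [[[0, 0, 0, 0, 0, -1], [0, 0, 0, 0, 0, -1], [0, 0, 0, 0, 0, -1], [0, 0, 0, 0, 0, -0.6]]]}}

```text
clock: 2.9
position: [0.5718, 0.0883, 0.3928]
ee_rot: [0.995, -0.099, -0.009, -0.002]
ft_force: [0.6, 0.5, -0.5]
grip_width: 0.607
```

```bash
python3 -c "
from h import *
plan(.57,.073,.242,-15.5)
c=cam('top','top2.png')
for b in boxes(c):print(b)"
```

```text
t 2.9 pos [0.5718 0.0883 0.3928] shelf xy [ 38.2 109.5] head -11.4 tilt [-0.017  0.006 -1.   ] F [ 0.6  0.5 -0.5] grip 0.607 j [ 0.46  0.36 -0.85  1.56  0.26  1.36 -0.62]
tool units [0.08 0.31 3.01] az units 0.82
(384, 182, 58, 52, 6.6, array([245., 253.]))
(684, -68, 103, 75, -85.2, array([377., 132.]))
(696, 198, 89, 52, -82.2, array([258., 119.]))
(572, -2, 451, 71, -63.3, array([342., 180.]))
```

View pics/top2.png

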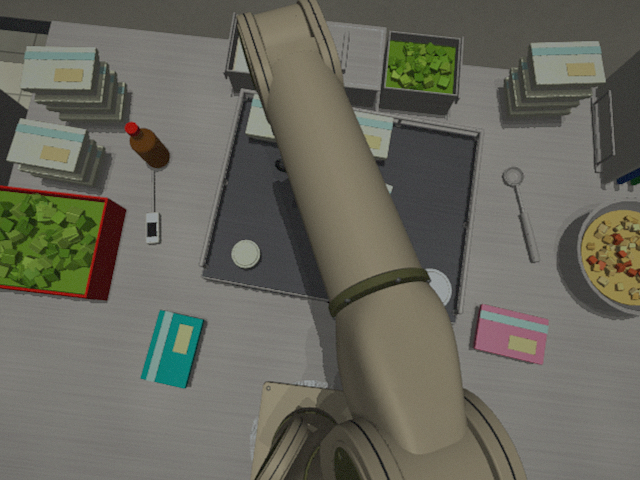

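The arm covers the box in the top view, and the fingertips are near (282,165). I'll descend on the left of the box and check with the side camera.

Request:
{"method": "servo_tool", "body": {"motion": [[[0, 0.1, 0, 0, 0, 0.8], [0, 0, 0.6, 0, 0, 0], [0, 0, 0.6, 0, 0, 0], [0, 0, 0.6, 0, 0, 0], [0, 0, 0.6, 0, 0, 0], [0, 0, 0.4, 0, 0, 0], [0, 0, 0.1, 0, 0, 0]]]}}

```text
clock: 3.65
position: [0.5681, 0.0833, 0.2425]
ee_rot: [0.99, -0.139, -0.009, -0.001]
ft_force: [-0.2, -0.2, 0.7]
grip_width: 0.606
```

```bash
python3 -c "
from h import *
plan(.57,.073,.242,-15.5)
c=cam('side','s2.png')
i=c['color'][150:350,150:430,::-1];cv2.imwrite('pics/s2z.png',cv2.resize(i,None,fx=2.8,fy=2.8,interpolation=2))"
```

```text
t 3.65 pos [0.5681 0.0833 0.2425] shelf xy [ 34.9 104.3] head -16.0 tilt [-0.017  0.005 -1.   ] F [-0.2 -0.2  0.7] grip 0.606 j [ 0.41  0.49 -0.78  1.74  0.37  1.09 -0.78]
tool units [0.09 0.19 0.01] az units -0.1
```

View pics/s2z.png

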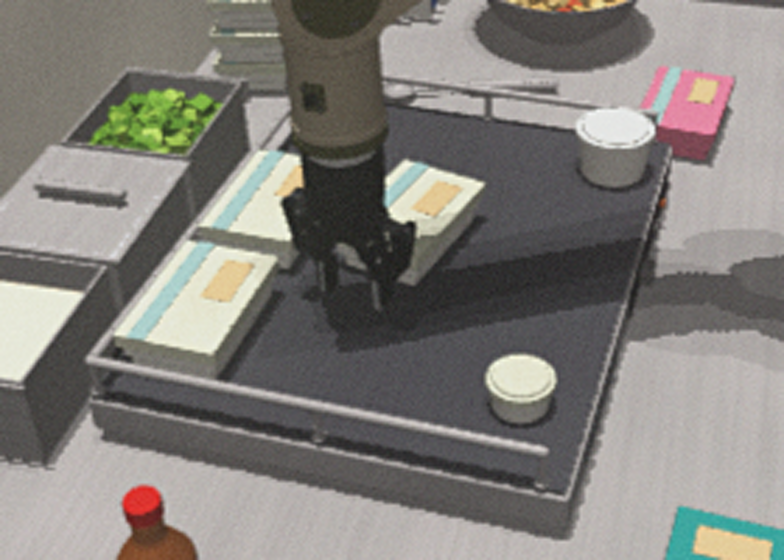

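The fingers are just left of the box, with the tips a little above the deck. I start the sideways push while turning the box towards square.

Request:
{"method": "servo_tool", "body": {"motion": [[[0.05, 0.2, 0, 0, 0, 0], [0, 0.2, 0, 0, 0, 0], [0, 0.2, 0, 0, 0, 0], [0.03, 0.15, 0, 0, 0, -0.2], [0.03, 0.15, 0, 0, 0, -0.3], [0.03, 0.15, 0, 0, 0, -0.3], [0.02, 0.15, 0, 0, 0, -0.3], [0.02, 0.15, 0, 0, 0, -0.3], [0.02, 0.15, 0, 0, 0, -0.3]]]}}

```text
clock: 4.6
position: [0.5598, 0.0013, 0.2504]
ee_rot: [0.998, -0.065, -0.003, -0.003]
ft_force: [-0.8, 1.2, -1.9]
grip_width: 0.609
```

```bash
python3 -c "
from h import *
plan(*shelf(20,-79),.242,-3.8)
c=cam('side','s3.png')
i=c['color'][150:350,150:430,::-1];cv2.imwrite('pics/s3z.png',cv2.resize(i,None,fx=2.8,fy=2.8,interpolation=2))"
```

```text
t 4.6 pos [0.5598 0.0013 0.2504] shelf xy [32.  21.9] head -7.5 tilt [-0.006  0.006 -1.   ] F [-0.8  1.2 -1.9] grip 0.609 j [ 0.58  0.45 -0.8   1.77  0.36  1.08 -0.48]
tool units [ 499.53 1551.65  -11.66] az units -0.73
```

View pics/s3z.png

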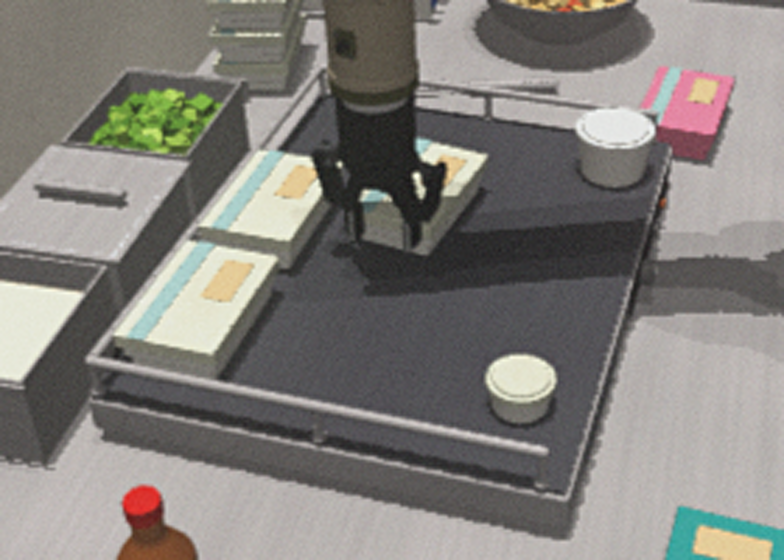

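Request:
{"method": "servo_tool", "body": {"motion": [[[-0.03, 0.1, 0.08, 0, 0, -0.2], [-0.03, 0.15, 0.08, 0, 0, -0.2], [-0.02, 0.2, 0.04, 0, 0, -0.2], [0, 0.2, 0.02, 0, 0, -0.1], [0, 0.2, 0.02, 0, 0, 0], [0, 0.2, 0.02, 0, 0, 0], [0, 0.2, 0.02, 0, 0, 0]]]}}

```text
clock: 5.35
position: [0.5514, -0.0604, 0.2407]
ee_rot: [0.999, -0.031, 0.002, -0.006]
ft_force: [0.5, 6.3, 3.4]
grip_width: 0.607
```

```bash
python3 -c "
from h import *
plan(*shelf(20,-89),.242,-3.8)
c=cam('side','s4.png');cam('top','t4.png')
i=c['color'][150:350,150:430,::-1];cv2.imwrite('pics/s4z.png',cv2.resize(i,None,fx=2.8,fy=2.8,interpolation=2))"; sed -i 's/return O+np.array(\[c_\*x-s_\*y,s_\*x+c_\*y\])/return O+np.array([c_*x-s_*y,s_*x+c_*y])\/1000/' h.py
```

```text
t 5.35 pos [ 0.5514 -0.0604  0.2407] shelf xy [ 27.7 -40.3] head -3.6 tilt [ 0.005  0.011 -1.   ] F [0.5 6.3 3.4] grip 0.607 j [ 0.69  0.45 -0.8   1.8   0.36  1.04 -0.3 ]
tool units [ 392.56 1780.62  -19.05] az units 0.04
```

View pics/s4z.png

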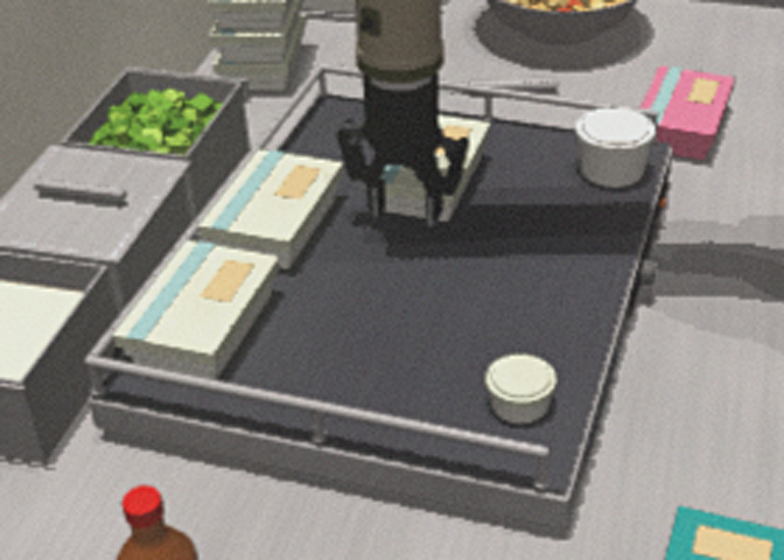

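View pics/t4.png

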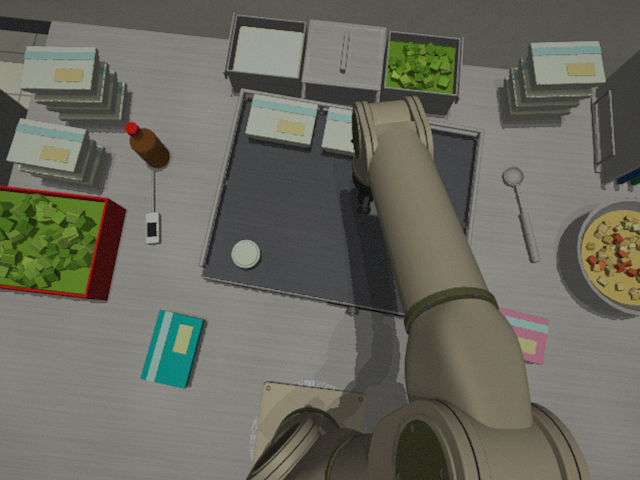

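The box follows the fingers nearly square. About 46 mm is left sideways, then I back off and lift.

Request:
{"method": "servo_tool", "body": {"motion": [[[0, 0.2, 0, 0, 0, 0], [0, 0.2, 0, 0, 0, 0], [0, 0.2, 0, 0, 0, 0], [0, 0.2, 0, 0, 0, 0], [0, 0.12, 0, 0, 0, 0], [0, 0, 0, 0, 0, 0], [0, -0.3, 0, 0, 0, 0], [0, -0.4, 0, 0, 0, 0], [0, 0, -0.6, 0, 0, 0], [0, 0, -0.8, 0, 0, 0]]]}}

```text
clock: 6.45
position: [0.5476, -0.0748, 0.306]
ee_rot: [0.999, -0.033, -0.004, -0.005]
ft_force: [0.7, -0.7, 0.4]
grip_width: 0.605
```

```bash
python3 -c "
from h import *
plan(*shelf(-100,-89),.242,-93.8)
c=cam('side','s5.png');cam('top','t5.png')
i=c['color'][150:350,150:430,::-1];cv2.imwrite('pics/s5z.png',cv2.resize(i,None,fx=2.8,fy=2.8,interpolation=2))"
```

```text
t 6.45 pos [ 0.5476 -0.0748  0.306 ] shelf xy [ 24.9 -54.9] head -3.8 tilt [-0.007  0.01  -1.   ] F [ 0.7 -0.7  0.4] grip 0.605 j [ 0.75  0.37 -0.83  1.74  0.28  1.17 -0.23]
tool units [-2.49  0.69  1.29] az units 18.01
```

View pics/s5z.png

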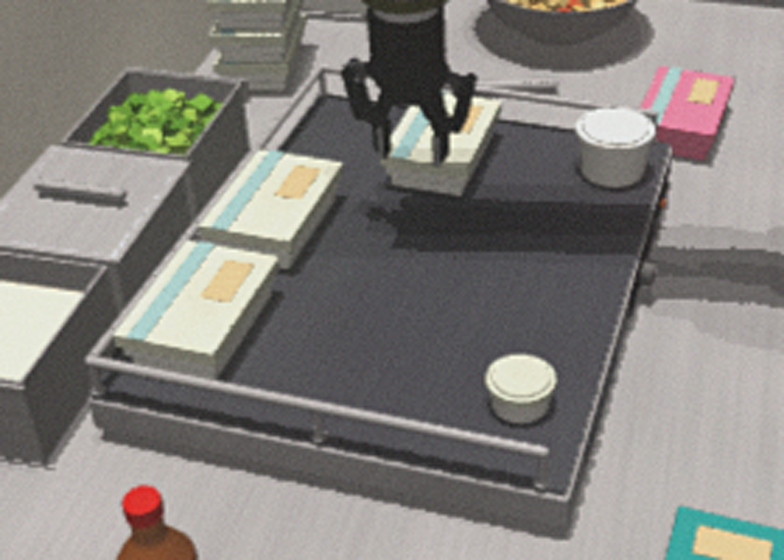

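View pics/t5.png

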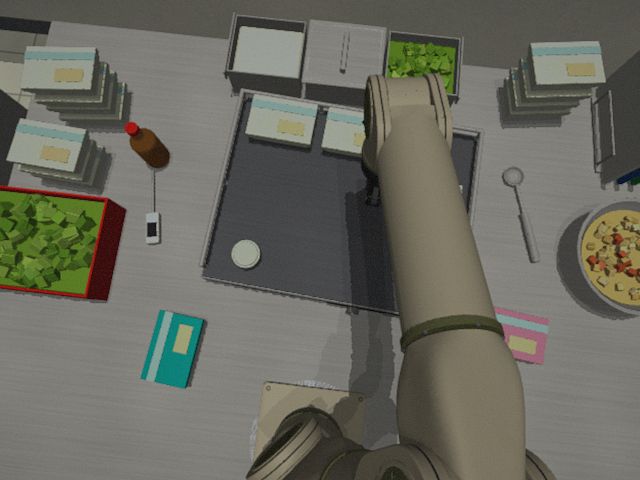

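```bash
cat >> h.py <<'E'
def sh(p):
    s=p[:2]-O;c_,s_=np.cos(YAW),np.sin(YAW);return (np.array([c_*s[0]+s_*s[1],-s_*s[0]+c_*s[1]])*1000).round(1)
E
python3 -c "
from h import *
c=np.load('side.npz')
for u,v in [(386,163),(466,175),(502,100),(342,162),(282,248),(194,230)]: print(u,v,sh(ray(c,150+u/2.8,150+v/2.8,.103)))
i=c['color'][175:225,270:340,::-1];cv2.imwrite('pics/s5y.png',cv2.resize(i,None,fx=11,fy=11,interpolation=2))"
```

```text
386 163 [ 64.6 -82. ]
466 175 [-25.4 -83. ]
502 100 [ -21.8 -246.1]
342 162 [111.2 -70.9]
282 248 [113.2  90.8]
194 230 [210.2  86.9]
```

View pics/s5y.png

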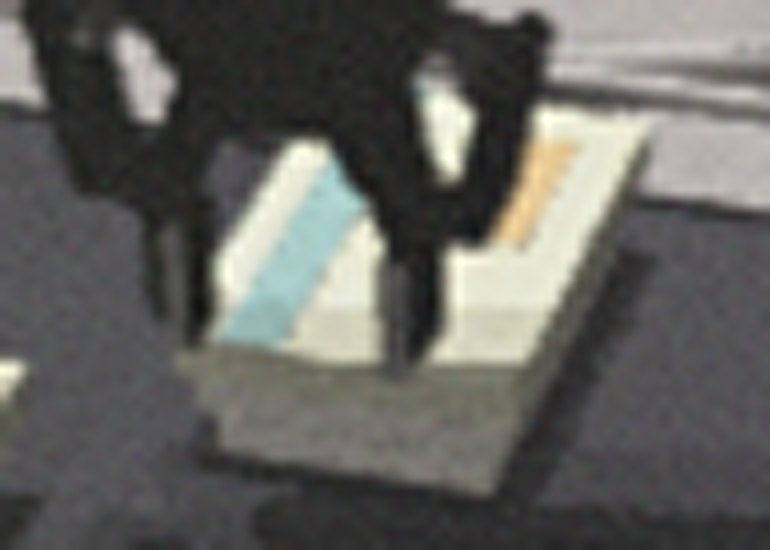

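```bash
python3 -c "
from h import *
c=np.load('side.npz')
for u,v in [(185,350),(525,368),(650,125)]: print(u,v,sh(ray(c,270+u/11,175+v/11,.103)))"
```

```text
185 350 [ 70.2 -88.5]
525 368 [ -23.  -105.3]
650 125 [ -22.3 -241.9]
```

Request:
{"method": "servo_tool", "body": {"motion": [[[0, 0, -0.6, 0, 0, 1], [0, 0, 0, 0, 0, 1], [0, 0, 0, 0, 0, 1], [0, 0, 0, 0, 0, 1], [0, 0, 0, 0, 0, 1], [0, 0, 0, 0, 0, 1], [0, 0, 0, 0, 0, 1], [0, 0, 0, 0, 0, 1], [0, 0, 0, 0, 0, 1], [0, 0, 0, 0, 0, 1], [0, 0, 0, 0, 0, 1], [0, 0, 0, 0, 0, 1]]], "jaw": 0}}

```text
clock: 7.75
position: [0.547, -0.0654, 0.3356]
ee_rot: [0.839, -0.544, -0.003, 0.001]
ft_force: [-0.3, 1.1, -0.4]
grip_width: 1.0
```

Request:
{"method": "servo_tool", "body": {"motion": [[[0, 0, 0, 0, 0, 1], [0, 0, 0, 0, 0, 1], [0, 0, 0, 0, 0, 1], [0, 0, 0, 0, 0, 1], [0, 0, 0, 0, 0, 1], [0, 0, 0, 0, 0, 1]]]}}

```text
clock: 8.35
position: [0.5454, -0.0607, 0.3311]
ee_rot: [-0.662, 0.749, 0.003, -0.006]
ft_force: [0.3, 0.4, 0.4]
grip_width: 0.999
```

```bash
python3 -c "
from h import *
plan(*shelf(-70,-173),.236,-93.8)"
```

```text
t 8.35 pos [ 0.5454 -0.0607  0.3311] shelf xy [ 21.8 -40.9] head -97.0 tilt [-0.013 -0.003 -1.   ] F [0.3 0.4 0.4] grip 0.999 j [ 0.55  0.28 -0.61  1.73  0.17  1.2  -1.8 ]
tool units [2.73 1.66 1.93] az units -0.65
```

Request:
{"method": "servo_tool", "body": {"motion": [[[0, 0, 0, 0, 0, -0.6], [0.53, 0.37, 0, 0, 0, 0], [0.53, 0.37, 0, 0, 0, 0], [0.53, 0.37, 0, 0, 0, 0], [0.53, 0.37, 0, 0, 0, 0], [0.53, 0.37, 0, 0, 0, 0], [0, 0, 0, 0, 0, 0]]]}}

```text
clock: 9.05
position: [0.4391, -0.1845, 0.3277]
ee_rot: [-0.683, 0.73, 0.006, -0.009]
ft_force: [0.1, 0.2, -1.1]
grip_width: 1.003
```

```bash
python3 -c "
from h import *
plan(*shelf(-70,-173),.236,-93.8)
c=cam('side','s6.png');cam('top','t6.png')
i=c['color'][130:330,150:430,::-1];cv2.imwrite('pics/s6z.png',cv2.resize(i,None,fx=2.8,fy=2.8,interpolation=2))"
```

```text
t 9.05 pos [ 0.4391 -0.1845  0.3277] shelf xy [ -76.1 -171.5] head -93.8 tilt [-0.02  -0.004 -1.   ] F [ 0.1  0.2 -1.1] grip 1.003 j [ 0.8   0.11 -0.53  1.91  0.07  1.16 -1.39]
tool units [ 0.02 -0.16  1.83] az units 0.0
```

View pics/s6z.png

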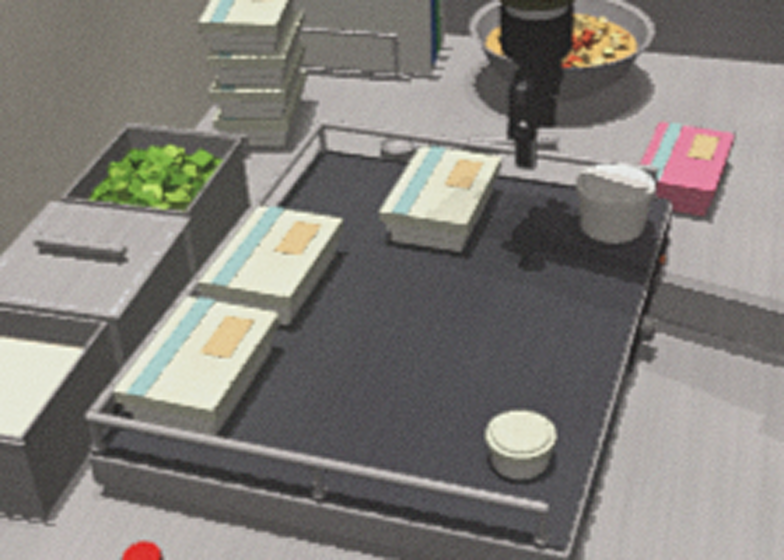

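View pics/t6.png

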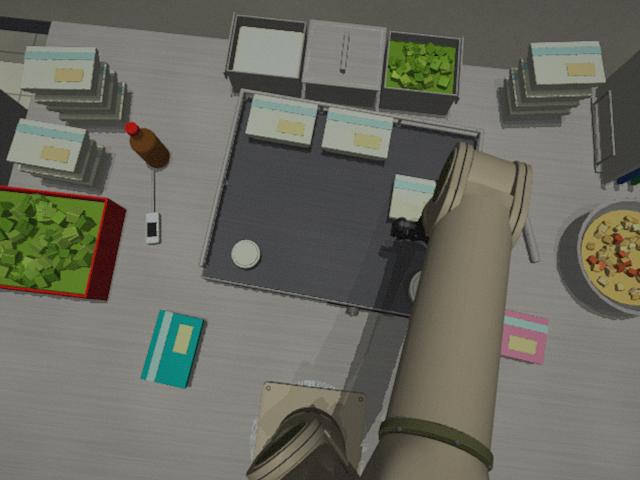

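The side view shows the whole loose box (full-image pixels about 286–329, 182–218). I measure its lid quadrilateral.

```bash
cat >> h.py <<'E'
def sbox(c,roi):
    x0,y0,x1,y1=roi;im=c['color'];g=im[...,1].astype(int)
    m=np.zeros(g.shape,np.uint8);m[y0:y1,x0:x1]=(g[y0:y1,x0:x1]>150)*255
    k=max(cv2.findContours(m,cv2.RETR_EXTERNAL,cv2.CHAIN_APPROX_NONE)[0],key=cv2.contourArea)
    P=np.array([sh(ray(c,u,v,.103)) for u,v in k[:,0]],np.float32)
    r=cv2.minAreaRect(P);a=r[2]+(90 if r[1][0]<r[1][1] else 0)
    return k[:,0].min(0),k[:,0].max(0),np.round(r[0],1),np.round(r[1],1),round((a-90+90)%180-90,1)
E
python3 -c "
from h import *
c=np.load('side.npz');im=c['color']
print([im[v,u].tolist() for u,v in[(310,185),(320,195),(305,212),(296,195)]])
print(sbox(c,(283,178,332,222)));print(sbox(c,(215,200,275,245)));print(sbox(c,(188,232,252,286)))
t=np.load('top.npz')
for u,v in[(397,175),(390,222)]:print(sh(ray(t,u,v,.103)))
"
```

```text
[[230, 229, 213], [215, 215, 191], [115, 111, 105], [166, 195, 186]]
(array([286, 180], dtype=int32), array([331, 209], dtype=int32), array([  39.5, -174.2]), array([155.1, 156.5]), 1.3)
(array([215, 200], dtype=int32), array([271, 244], dtype=int32), array([164.8,  21.3]), array([113.3, 233.8]), 2.8)
(array([188, 232], dtype=int32), array([248, 276], dtype=int32), array([165. , 173.5]), array([105.6, 172.7]), 0.1)
[  74.3 -103.5]
[ -34.6 -104.3]
```

Request:
{"method": "servo_tool", "body": {"motion": [[[0.06, -0.1, 0, 0, 0, 0], [0, 0, 0.5, 0, 0, 0], [0, 0, 0.5, 0, 0, 0], [0, 0, 0.5, 0, 0, 0], [0, 0, 0.3, 0, 0, 0], [0, 0, 0, 0, 0, 0]]]}}

```text
clock: 9.75
position: [0.4507, -0.1785, 0.2348]
ee_rot: [-0.689, 0.725, 0.004, -0.006]
ft_force: [-0.1, -0.5, -0.3]
grip_width: 1.0
```

```bash
python3 -c "
from h import *
plan(*shelf(99,-175),.236,-93.8)
c=cam('side','s7.png')
i=c['color'][130:330,150:430,::-1];cv2.imwrite('pics/s7z.png',cv2.resize(i,None,fx=2.8,fy=2.8,interpolation=2))"
```

```text
t 9.75 pos [ 0.4507 -0.1785  0.2348] shelf xy [ -64.9 -164.8] head -92.9 tilt [-0.015 -0.002 -1.   ] F [-0.1 -0.5 -0.3] grip 1.0 j [ 0.76  0.25 -0.53  1.98  0.16  0.96 -1.47]
tool units [ 0.26 -3.27 -0.07] az units 0.18
```

View pics/s7z.png

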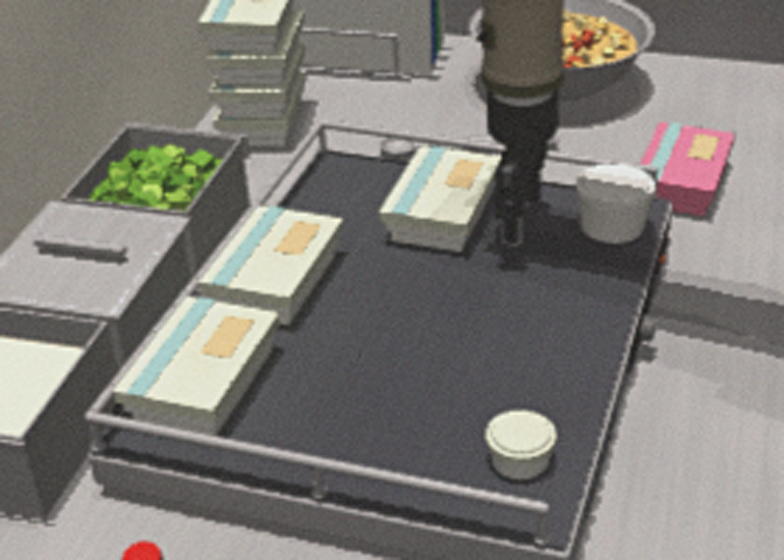

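Request:
{"method": "servo_tool", "body": {"motion": [[[0.2, 0, 0, 0, 0, 0.18], [0, -0.25, 0, 0, 0, 0], [0, -0.25, 0, 0, 0, 0], [0, -0.2, 0, 0, 0, 0], [0, -0.2, 0, 0, 0, 0], [0, -0.2, 0, 0, 0, 0], [0, -0.2, 0, 0, 0, 0], [0, -0.2, 0, 0, 0, 0]]]}}

```text
clock: 10.6
position: [0.5304, -0.1969, 0.2393]
ee_rot: [-0.682, 0.732, 0.002, -0.006]
ft_force: [-2.1, -0.1, -0.6]
grip_width: 1.003
```

```bash
python3 -c "
from h import *
plan(*shelf(99,-175),.236,-93.8)
c=cam('side','s8.png')
i=c['color'][130:330,150:430,::-1];cv2.imwrite('pics/s8z.png',cv2.resize(i,None,fx=2.8,fy=2.8,interpolation=2))"
```

```text
t 10.6 pos [ 0.5304 -0.1969  0.2393] shelf xy [  15.9 -177.8] head -94.0 tilt [-0.012 -0.006 -1.   ] F [-2.1 -0.1 -0.6] grip 1.003 j [ 0.69  0.41 -0.5   1.77  0.23  1.03 -1.54]
tool units [-0.06 -1.66  0.05] az units -0.05
```

View pics/s8z.png

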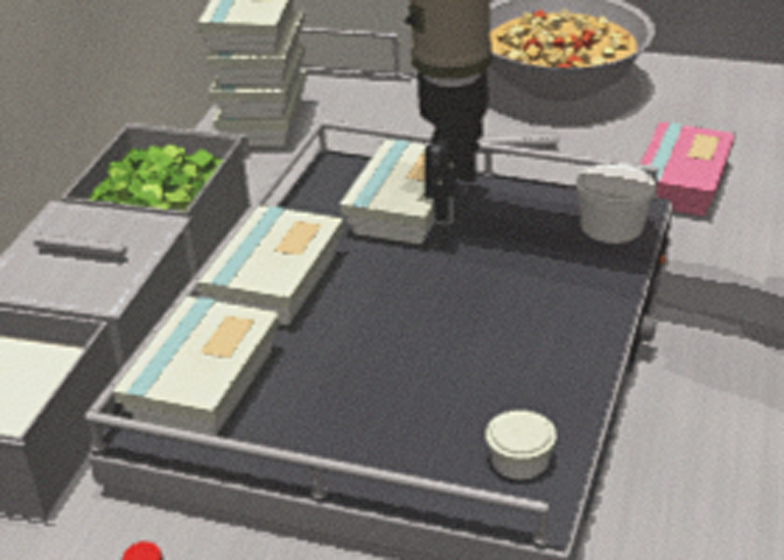

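Request:
{"method": "servo_tool", "body": {"motion": [[[0, -0.2, 0.01, 0, 0, 0], [0, -0.2, 0.01, 0, 0, 0], [0, -0.2, 0.01, 0, 0, 0], [0, -0.2, 0.01, 0, 0, 0], [0, -0.2, 0.01, 0, 0, 0], [0, -0.2, 0.01, 0, 0, 0], [0, -0.15, 0, 0, 0, 0]]]}}

```text
clock: 11.35
position: [0.602, -0.2023, 0.2364]
ee_rot: [-0.681, 0.732, 0.003, -0.008]
ft_force: [-5.3, -0.0, 4.5]
grip_width: 1.002
```

```bash
python3 -c "
from h import *
plan(*shelf(99,-175),.236,-93.8)
c=cam('side','s9.png')
i=c['color'][130:330,150:430,::-1];cv2.imwrite('pics/s9z.png',cv2.resize(i,None,fx=2.8,fy=2.8,interpolation=2))"
```

```text
t 11.35 pos [ 0.602  -0.2023  0.2364] shelf xy [  87.6 -178.5] head -94.1 tilt [-0.016 -0.007 -1.   ] F [-5.3 -0.   4.5] grip 1.002 j [ 0.61  0.54 -0.48  1.58  0.28  1.1  -1.58]
tool units [-0.07 -0.23  0.  ] az units -0.06
```

View pics/s9z.png

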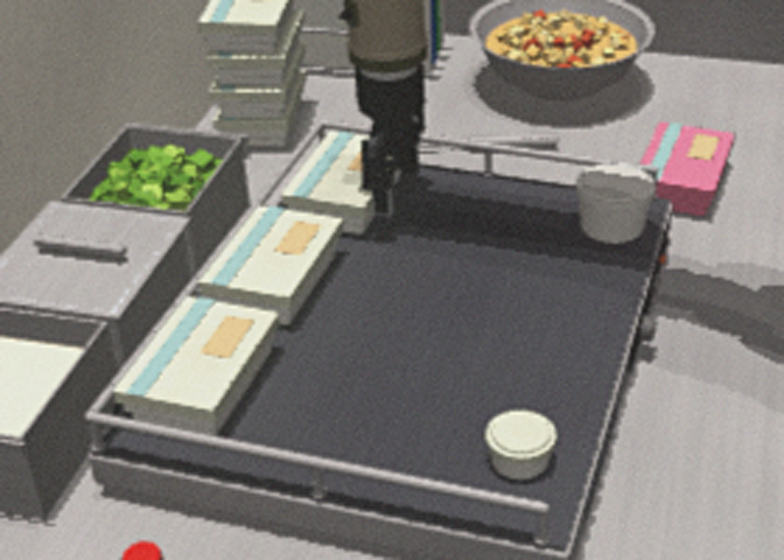

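Request:
{"method": "servo_tool", "body": {"motion": [[[0, -0.08, 0, 0, 0, 0], [0, -0.08, 0, 0, 0, 0], [0, -0.06, 0, 0, 0, 0]]]}}

```text
clock: 11.7
position: [0.614, -0.2031, 0.2363]
ee_rot: [-0.681, 0.732, 0.003, -0.008]
ft_force: [-4.4, 1.1, 3.8]
grip_width: 1.0
```

Request:
{"method": "servo_tool", "body": {"motion": [[[0, -0.08, 0, 0, 0, 0]]]}}

```text
clock: 11.8
position: [0.6179, -0.2035, 0.2364]
ee_rot: [-0.681, 0.732, 0.003, -0.009]
ft_force: [-4.3, 0.1, 3.0]
grip_width: 1.001
```

```bash
python3 -c "
from h import *
plan(*shelf(99,-175),.236,-93.8)
c=cam('side','s10.png')
i=c['color'][160:260,180:320,::-1];cv2.imwrite('pics/s10z.png',cv2.resize(i,None,fx=5.6,fy=5.6,interpolation=2))"
```

```text
t 11.8 pos [ 0.6179 -0.2035  0.2364] shelf xy [ 103.6 -178.6] head -94.1 tilt [-0.017 -0.007 -1.   ] F [-4.3  0.1  3. ] grip 1.001 j [ 0.59  0.57 -0.47  1.54  0.29  1.11 -1.59]
tool units [-0.07  0.09  0.01] az units -0.06
```

View pics/s10z.png

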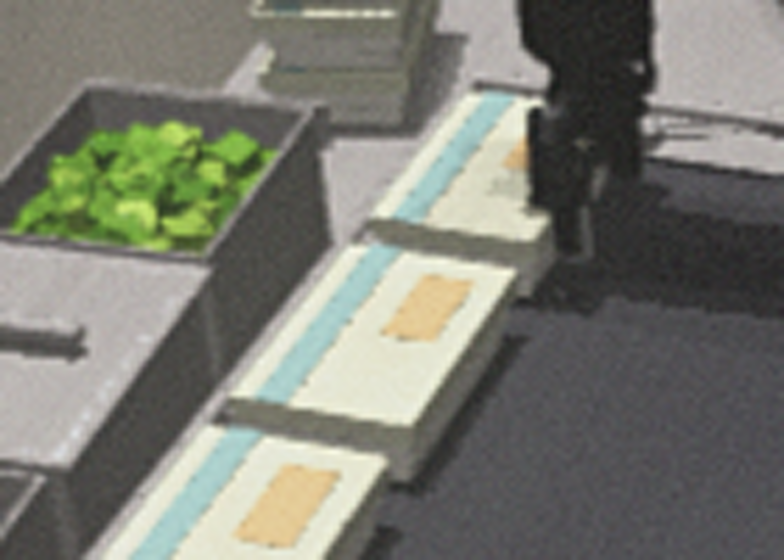

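The box looks nearly in line with the row, but the force is still only sliding friction. I creep on until the rail is felt.

Request:
{"method": "servo_tool", "body": {"motion": [[[0, -0.06, 0, 0, 0, 0]]]}}

```text
clock: 11.95
position: [0.6197, -0.2037, 0.2362]
ee_rot: [-0.681, 0.732, 0.005, -0.011]
ft_force: [-34.2, 4.4, 23.4]
grip_width: 1.0
```

Request:
{"method": "servo_tool", "body": {"motion": [[[0, -0.06, 0, 0, 0, 0]]]}}

```text
clock: 12.05
position: [0.6207, -0.2038, 0.2362]
ee_rot: [-0.681, 0.732, 0.008, -0.013]
ft_force: [-25.9, 3.8, 20.2]
grip_width: 1.0
```

Request:
{"method": "servo_tool", "body": {"motion": [[[0, -0.06, 0, 0, 0, 0]]]}}

```text
clock: 12.15
position: [0.6217, -0.2038, 0.2363]
ee_rot: [-0.681, 0.732, 0.011, -0.016]
ft_force: [-22.9, 3.2, 16.8]
grip_width: 1.007
```

The force jumped to 34 N, so the box is against the rail. I back away, lift clear and look.

Request:
{"method": "servo_tool", "body": {"motion": [[[0, 0.1, 0, 0, 0, 0], [0, 0.4, 0, 0, 0, 0], [0, 0.5, 0, 0, 0, 0], [0, 0, -0.8, 0, 0, 0], [0, 0, -0.8, 0, 0, 0], [0, 0.3, -0.8, 0, 0, 0], [0, 0.6, -0.6, 0, 0, 0], [0, 0.8, 0, 0, 0, 0], [0, 0.8, 0, 0, 0, 0]]]}}

```text
clock: 13.05
position: [0.4507, -0.1886, 0.3959]
ee_rot: [-0.683, 0.73, 0.008, -0.012]
ft_force: [-0.4, -0.0, 0.9]
grip_width: 0.996
```

```bash
python3 -c "
from h import *
plan(*shelf(-100,-175),.4,-93.8)
c=cam('side','s11.png')
i=c['color'][130:330,150:430,::-1];cv2.imwrite('pics/s11z.png',cv2.resize(i,None,fx=2.8,fy=2.8,interpolation=2))
t=cam('top','t11.png');i=t['color'][80:280,200:490,::-1];cv2.imwrite('pics/t11z.png',cv2.resize(i,None,fx=2.7,fy=2.7,interpolation=2))
for b in boxes(t):print(b)"
```

```text
t 13.05 pos [ 0.4507 -0.1886  0.3959] shelf xy [ -64.3 -174.9] head -93.8 tilt [-0.029 -0.004 -1.   ] F [-0.4 -0.   0.9] grip 0.996 j [ 0.8   0.08 -0.52  1.79  0.05  1.31 -1.37]
tool units [ 0.    0.72 -0.06] az units 0.0
(297, 187, 106, 29, 6.6, array([235., 294.]))
(381, 182, 58, 56, 6.6, array([245., 254.]))
(679, -201, 138, 105, -4.5, array([430., 142.]))
(686, -29, 150, 99, -4.0, array([358., 132.]))
(699, 146, 150, 99, -3.7, array([282., 119.]))
(772, -265, 84, 62, -87.4, array([465., 108.]))
(646, 271, 208, 53, -80.7, array([220., 132.]))
```

View pics/s11z.png

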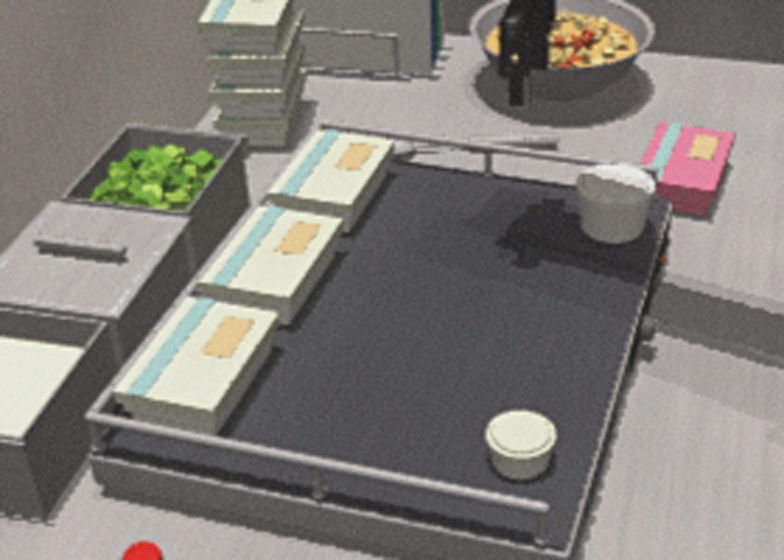

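View pics/t11z.png

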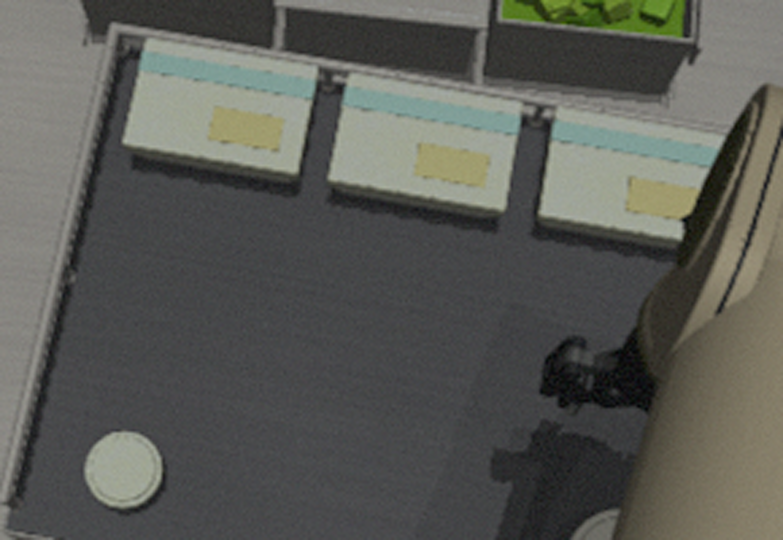

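All three boxes look in line. I move the arm aside for an unobstructed measurement before handing in.

Request:
{"method": "servo_tool", "body": {"motion": [[[0.7, 0.5, 0, 0, 0, 0], [0.7, 0.5, 0, 0, 0, 0], [0.7, 0.5, 0, 0, 0, 0], [0.7, 0.5, 0, 0, 0, 0], [0.7, 0.5, 0, 0, 0, 0], [0.7, 0.45, 0, 0, 0, 0], [0.7, 0.45, 0, 0, 0, 0], [0.7, 0.45, 0, 0, 0, 0], [0.7, 0.45, 0, 0, 0, 0], [0, 0, 0, 0, 0, 0]]]}}

```text
clock: 14.15
position: [0.2078, -0.5009, 0.4075]
ee_rot: [-0.685, 0.728, -0.002, -0.014]
ft_force: [0.6, 1.1, -0.5]
grip_width: 1.001
```

```bash
python3 -c "
from h import *
plan(.2,-.59,.4)
t=cam('top','t12.png')
for b in boxes(t):print(b, sh(np.array(b[:2])/1000))"
```

```text
t 14.15 pos [ 0.2078 -0.5009  0.4075] shelf xy [-285.9 -502.6] head -93.5 tilt [-0.018 -0.022 -1.   ] F [ 0.6  1.1 -0.5] grip 1.001 j [ 1.22  0.15 -0.14  1.68  0.05  1.3  -0.57]
tool units [1.78 0.04 0.19] az units None
(361, -215, 85, 63, 6.6, array([430., 286.])) [-152.  -207.1]
(383, 182, 58, 54, 8.1, array([245., 253.])) [-156.4  190.5]
(676, -207, 149, 99, -4.2, array([434., 144.])) [ 161.8 -178.3]
(687, -29, 148, 99, -3.8, array([358., 132.])) [1.609e+02 1.000e-01]
(698, 146, 149, 99, -3.5, array([282., 119.])) [160.3 175.4]
(667, 274, 155, 53, -80.7, array([221., 125.])) [120.9 301.1]
```

View pics/t12.png

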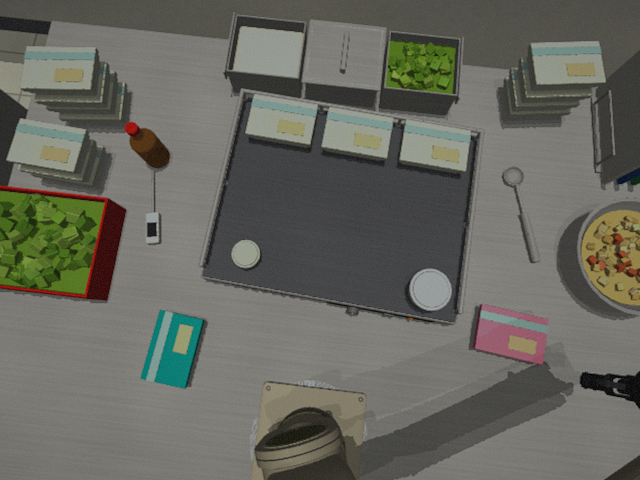

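The unobstructed top view shows the box at (434,144), in line with the row. The row boxes, tub and cup are unmoved and the arm is clear, so I hand in.

```bash
python3 -c "
from h import *
print(order.hand_in())"
```

```text
the job is handed in; nothing more can be done
None
```

The meal box is in the empty right-hand place of the row, against the back rail, and the job is handed in at about 14 s; no verdict was reported. I pushed it about 155 mm sideways with two fingertips while turning it square. Then I pushed it from the front with the jaws open until the force rose from about 4 N to 34 N at the rail, and moved the arm clear.

**Box position:** the last top view puts it at about x = 162, y = -178 mm of the shelf. Its angle is -4.2°, against -3.8° and -3.5° for the two row boxes, so it is square to within about 0.5°. The shelf frame came from the row boxes themselves, so the rail distance rests on lining up with them and on the felt contact.

**Other items:** both row boxes, the tub and the cup measure within about 2 mm of where they started. The spoon, bottle and thermometer look unmoved in the pictures, but I did not measure them.

**Checks that failed or disagreed:**
- The side-camera colour-mask fits of the boxes were poor; one gave a 155 by 157 mm lid. I did not use them for the final check.
- Lid corners read by eye from the side view disagreed by up to 10° on the box's angle partway through. The final top view settled it.

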